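# Open a push-and-turn safety cap

## Robot

A 6-joint arm with a two-finger parallel gripper is mounted at the origin on a cart in front of the work surface, level with it; the furniture and walls round the work are solid. World frame = base frame: x ahead of the robot, y to its left, z up, the work surface at z = 0. Lengths are in m, angles in rad, forces in N, time in s.
With the tool pointing down it reaches from about 0.3 to 1 m from the base axis. Payload 5.1 kg.
Tool frame: the origin (TCP) lies at the very end of the fingers, on their centre line; the grasp point (between the pads) lies 19 mm behind it; z points along the fingers, y is the line along which they close (so a half turn about z gives the same grasp; the last joint's range is limited). The gripper opens to 95 mm and grips with 3 to 60 N. Pads are 20 mm wide; open, the fingers measure 119 mm over their backs; the gripper's body (75 mm by 180 mm) begins 59 mm behind the grasp point.
Start: joints at [-1.302, 0.124, 1.65, -0, 1.367, -0.083], TCP at [0.224, -0.61, 0.215] pointing down, gripper open.
Joint ranges: [-2.61, 2.61], [-1.02, 2.33], [0.03, 2.71], [-1.35, 4.49], [0.32, 2.68], [-2.91, 2.91]. Speed limits (rad/s): [2.57, 2.57, 3.14, 3.14, 3.14, 3.14].

## Interface

Orientations are given as a unit quaternion [x, y, z, w].
In Python, from bench import ctrl gives the robot as it stands.
- The arm moves only by the shell command python3 -m pendant 'ROWS' [FORCE]. ROWS is JSON, a list of rows, each a list of 3 entries, a list of its own where there are three numbers: the finger opening in cm, from 0 to 9.51, then the shift along the tool's x, y, z in cm, then the turn about the tool's z in degrees. In form: [[gripper, [dx, dy, dz], twist], ...]. A call has 1 to 10 rows; each row is the pose to reach, as a shift and turn from the pose commanded when the call began, along the tool's axes at that moment; what a row does not reach only later rows make up. A row lasts 1/8 s, in which the tool goes at most 62.5 mm and 10.7 degrees, less where a joint would pass 70% of its speed; a pose out of reach is approached as far as the arm can. A call with a gripper value outside its range is refused whole. The fingers move at their own pace and stop on an object; FORCE is the grip in N (left out, the last holds). Time passes only in rows, so rows that repeat a pose let the fingers close. It gives the time, the measured TCP pose, the force, the opening and the grip force at its end, in the units of the state.
- ctrl.observe(): the state, without advancing time (a new reading comes with each control period).
- ctrl.read_camera(name): name is "side" or "top" or "wrist"; returns (picture, depth): 480x640x3 uint8, red, green, blue; 480x640 float32, m along the optical axis (not along the pixel's ray), 0 where there is no reading.
- ctrl.camera_model(name): a dict with "K" (3x3 intrinsics, pixels), "distortion" ([k1, k2, p1, p2, k3] as OpenCV has them; the pictures are not rectified), "extrinsics" (4x4, takes a point from world to camera coordinates). Camera axes: x right, y down, z forward; pixel columns grow to the right and rows downward; lengths in m; the calibration is good to about 2 mm. A picture is of the moment at which its call begins: read the wrist's pose just before it. camera_model takes no time and is no camera call; for the wrist camera it gives the pose at the moment of the call.
- ctrl.hand_in(): hands the job in; it is judged then, once.
Trained networks look in the newest picture that a camera, given by its name, has taken for a name from the list of things; names that differ only in an ending like _2 or _b are one class to them, and where a whole thing is asked for, a point or a joint stands for the part that bears it (a point fixed in the world has none). Each returns a list of dicts, best first, with "p" (0 to 1); they miss things now and then, are a little off and sometimes report something else, mostly with a low value. They report only what shows in the picture. A call takes as long as a camera call. They do not tell look-alikes from the thing itself.
- ctrl.boxes_of(camera, label): "xy" ([column, row] in pixels, amid what is visible of it).
- ctrl.trace(camera, label): "region" (480x640 bool, what is visible of it) and "xy" ([column, row] in pixels, amid what is visible of it).
The state is a dict: "clock": time; "q": joint angles; "qd": joint speeds; "tau": joint torques, N m; "ee_pos": TCP position; "ee_rot": TCP orientation; "contact_force": force on the tool from outside, world axes, zero at the start; "moment": the same for the moment, N m; "opening": opening from 0.0 (shut) to 1.0 (fully open); "finger_force": force on a finger pad.
Only numpy, scipy, OpenCV 4.12 (cv2) and the standard library are available. Lean on these libraries where they do the work, as an engineer would, in place of code of your own. Each camera call takes 0.05 s, during which the arm holds its last target. There are 200 camera calls.

## Task

Lift the upside-down measuring cup off the tablet bottle and stand it mouth-down on a clear spot of the table beside the bottle, well away from the holder. Then press the white safety cap down against its spring, give it about a quarter turn anticlockwise (seen from above) while it is pressed, and lift it off. Finish while still holding the cap in the gripper, level, still, straight above the open bottle and at least 5 cm above where it sat; leave the iodine bottle, carton and timer where they are.

Things in the scene. Friction and masses are not known exactly. Their poses are not given: they have to be found in the camera images.
- tablet_bottle: amber bottle, 50 mm across, clamped upright in a round grey holder (93 mm across, 22 mm high; black jaws to 34 mm height) fixed to the table: it never moves. Origin on the table under the bottle's axis, z up. The shoulder tapers from 50 mm across at 76 mm height to the 25 mm neck at 86 mm; the neck ends at 111 mm
- bottle_mouth (a point): centre of the bottle's mouth, on its axis, 111 mm above the table
- safety_cap: white ribbed push-and-turn cap, 44 mm across, 28 mm high, about 60 g, locked on the neck. Origin at the centre of its underside, z up. Seated, its underside is 96 mm and its flat top 124 mm above the table; fingers have free room beside it down to 82 mm height. Locked, an inner tooth lets it neither lift nor turn
- cap_center (a point): centre of the cap, half-way up: 14 mm above its underside, 110 mm above the table when seated. Pressed down over 4 mm (stop at 8 mm) the cap passes the tooth and turns anticlockwise seen from above; keep it pressed for the first 0.65 rad. Turned 0.85 to 2.4 rad from its start (end stops both ways; 1.5 is mid-range) it is free, lifts straight up and clears the neck after 15 mm
- cap_mark (a point): blue dot on the cap's top, 16.5 mm from its axis along the cap's +x; at the start the cap's x axis lies along the bottle's x axis (within 0.03 rad)
- cap_spring (a joint): white spring plunger in the neck under the cap: 0 with the cap at rest, grows as the cap is pressed down, in m (0.008 at the stop). It pushes back with 3 N at first, 10 N at the stop
- measuring_cup: light blue translucent rigid measuring cup, about 20 g, 37 mm high, 56 mm across at the mouth, 53 mm at the closed end, wall 2.5 mm. At the start mouth-down over the cap, resting on the cap's top (mouth edge 90 mm, closed end 127 mm above the table). Origin at the mouth's centre, z towards the closed end (up when it stands mouth-down)
- cup_center (a point): centre of the cup, half-way up (18.5 mm from the mouth plane)
- iodine_bottle: bystander: small brown bottle with a white cap, 42 mm across, 88 mm high, standing; origin at the centre of its underside. Do not disturb
- tip_carton: bystander: green and white carton, 46 x 85 x 60 mm high (85 along its y); origin at the centre of its underside. Do not disturb
- timer: bystander: flat white digital timer, 60 x 64 x 18 mm; origin at the centre of its underside. Do not disturb. Apart from the listed things the table is clear from 0.45 to 0.60 m in x and -0.32 to 0.10 m in y
Not all that is in view belongs to the job. What is meant by the measuring_cup is not pink, and is the larger of those in its own colour.

How it is judged:
On the way, in this order (a step that is already met when the one before it is completed fails the run):
1. the measuring cup stands mouth-down on the table, let go, clear of the bottle (height (world z) of cup_center between 0.012 and 0.026 m and angle between cup_center's own z axis and vertical below 0.15 rad and horizontal distance between cup_center and bottle_mouth above 0.09 m and contact force between the fingers and measuring_cup below 0.05 N and linear speed of measuring_cup below 0.02 m/s), for 0.2 s.
2. the cap is pressed down by the gripper, not yet turned (value of joint cap_spring above 0.003 m and x of cap_mark in the frame of tablet_bottle above 0.0135 m and contact force between the fingers and safety_cap above 1 N), for 0.1 s.
3. the cap is turned free, still on the neck (x of cap_mark in the frame of tablet_bottle below 0.0135 m and z of cap_center in the frame of tablet_bottle below 0.114 m), for 0.05 s.
At the end, for the whole second after the job is handed in: Cap gripped, still, 40 mm or more above its seat, within 30 mm of the bottle's axis, tilted under 15 degrees, touching nothing else; cup at rest mouth-down on the table (within 8 degrees), let go, over 90 mm from the axis; bystanders within 30 mm of their starts (all of step 1 and z of cap_center in the frame of tablet_bottle above 0.15 m and horizontal distance between cap_center and bottle_mouth below 0.03 m and angle between cap_center's own z axis and vertical below 0.26 rad and contact force between the fingers and safety_cap above 1 N and contact force between safety_cap and tablet_bottle below 0.05 N and contact force between safety_cap and measuring_cup below 0.05 N and linear speed of safety_cap below 0.03 m/s and distance of each of iodine_bottle, tip_carton, timer from where it was at the start of the episode below 0.03 m); the arm keeps its last pose, push and grip.
It fails at once if a bystander (iodine bottle, carton, timer) is pushed 30 mm or knocked over (distance of any of iodine_bottle, tip_carton, timer from where it was at the start of the episode above 0.03 m or angle between any of iodine_bottle, tip_carton, timer's own z axis and vertical above 0.5 rad).
It also fails if it takes over 48 s, if anything falls off the work surface, if the arm or the gripper's body presses on something with over 40 N, if the wrist force passes 120 N, or if a joint passes its speed limit or range.

## Working session

There is one attempt and no reset: what is moved stays moved. The work goes in short steps, Python scripts to look and compute and a shell command to move; the robot and the scene stay as the last step left them, time stands still between calls to the robot, and variables do not carry over. Pictures are saved under pics/ and viewed, at most 10 in all, crops included, and the job is handed in when it is done.

```bash
mkdir -p pics; cat > h.py <<'E'
import numpy as np, cv2
from bench import ctrl
def world(cam, m, uv, z=None, depth=None):
    K=np.array(m["K"]);D=np.array(m["distortion"]);T=np.array(m["extrinsics"])
    n=cv2.undistortPoints(np.array(uv,float).reshape(-1,1,2),K,D).reshape(-1,2)
    d=np.c_[n,np.ones(len(n))]
    R=T[:3,:3];c=-R.T@T[:3,3];w=d@R
    if z is not None: s=(z-c[2])/w[:,2]
    else: s=np.asarray(depth)
    return c+w*np.reshape(s,(-1,1))
def ray_cam(m): T=np.array(m["extrinsics"]);return -T[:3,:3].T@T[:3,3]
def cloud(m,dep,mask):
    v,u=np.nonzero(mask&(dep>0))
    return world(None,m,np.c_[u,v],depth=dep[v,u])
E
python3 - <<'E'
from h import *
print(ctrl.observe())
for c in ("top","side"):
    im,d=ctrl.read_camera(c);m=ctrl.camera_model(c)
    cv2.imwrite(f"pics/{c}0.png",im[:,:,::-1])
    print(c,"cam at",ray_cam(m).round(3))
    for l in ("measuring_cup","safety_cap","tablet_bottle","iodine_bottle","tip_carton","timer"):
        for r in ctrl.trace(c,l):
            P=cloud(m,d,r["region"])
            if len(P)<5: print(l,r["p"],r["xy"]);continue
            print(l,round(r["p"],2),np.round(r["xy"]),"med",np.median(P,0).round(3),"lo",np.percentile(P,2,0).round(3),"hi",np.percentile(P,98,0).round(3))
E
```

```text
{'clock': 0.0, 'q': array([-1.30158728e+00,  1.24518851e-01,  1.65169894e+00, -3.63895666e-05,
        1.36749045e+00, -8.25918945e-02]), 'qd': array([ 7.73684440e-04, -8.98958494e-05, -6.49632691e-04, -6.35380477e-04,
        1.67363928e-05, -1.61570976e-04]), 'tau': array([-8.73339577e-04, -4.17601919e+01, -3.59932208e+01,  7.74368271e-02,
        4.92410827e-02, -1.75446112e-04]), 'ee_pos': array([ 0.22377584, -0.60956789,  0.21336341]), 'ee_rot': array([ 9.84568163e-01,  1.74998321e-01, -1.16296752e-04, -1.05153260e-03]), 'contact_force': array([-0.74537306,  0.67012945, -0.05966691]), 'moment': array([0.01374568, 0.02170132, 0.05737652]), 'finger_force': 0.0, 'opening': 1.0006803828996642}
top cam at [ 0.306 -0.148  1.335]
measuring_cup 0.85 [273. 256.] med [ 0.506 -0.032  0.127] lo [ 0.483 -0.056  0.104] hi [ 0.531 -0.007  0.132]
measuring_cup 0.82 [225. 241.] med [0.562 0.08  0.025] lo [0.547 0.063 0.002] hi [0.58  0.099 0.031]
measuring_cup 0.66 [316. 211.] med [ 0.621 -0.128  0.037] lo [ 0.597 -0.152  0.003] hi [ 0.658 -0.104  0.042]
safety_cap 0.56 [195. 269.] med [0.495 0.
[... 536 characters left out ...]
5 -0.464  0.   ] hi [ 0.543 -0.37   0.065]
side cam at [0.325 0.644 0.697]
measuring_cup 0.7 [330. 280.] med [ 0.505 -0.016  0.124] lo [ 0.482 -0.056  0.089] hi [ 0.532 -0.004  0.128]
measuring_cup 0.6 [277. 359.] med [0.561 0.089 0.024] lo [0.546 0.066 0.002] hi [0.579 0.101 0.028]
tablet_bottle 0.86 [329. 322.] med [ 0.501 -0.01   0.022] lo [ 0.466 -0.05   0.002] hi [0.547 0.013 0.08 ]
iodine_bottle 0.56 [306. 383.] med [0.494 0.155 0.06 ] lo [0.477 0.133 0.008] hi [0.515 0.163 0.089]
tip_carton 0.84 [374. 210.] med [ 0.501 -0.383  0.048] lo [ 0.472 -0.479  0.002] hi [ 0.538 -0.368  0.062]
timer 0.79 [315. 230.] med [ 0.621 -0.302  0.015] lo [ 0.592 -0.342  0.003] hi [ 0.649 -0.281  0.019]
```

View both.

View pics/top0.png

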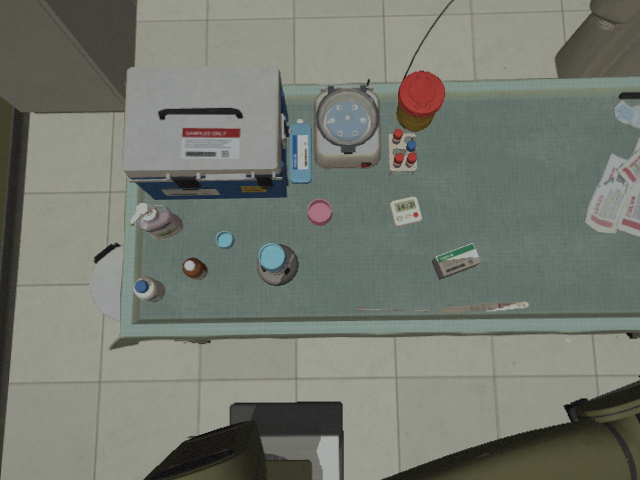

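View pics/side0.png

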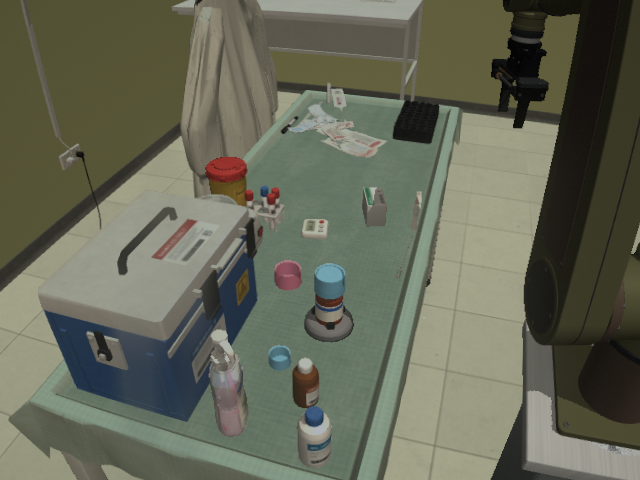

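```bash
python3 - <<'E'
from h import *
from scipy.spatial.transform import Rotation as R
o=ctrl.observe();print(R.from_quat(o["ee_rot"]).as_matrix().round(3))
res={}
for c in ("top","side"):
    im,d=ctrl.read_camera(c);m=ctrl.camera_model(c)
    r=ctrl.trace(c,"measuring_cup")[0]["region"]
    P=cloud(m,d,r); top=P[(P[:,2]>np.percentile(P[:,2],60)-.004)]
    (cx,cy),rad=cv2.minEnclosingCircle(top[:,:2].astype(np.float32))
    print(c,"top z",np.median(top[:,2]),"circle",cx,cy,rad)
m=ctrl.camera_model("wrist");print(ray_cam(m),np.array(m["extrinsics"])[2,:3])
E
```

```text
[[ 0.939  0.345  0.   ]
 [ 0.345 -0.939 -0.   ]
 [-0.     0.    -1.   ]]
top top z 0.12751107109125792 circle 0.509577214717865 -0.03101419098675251 0.02692236937582493
side top z 0.036720871775330566 circle 0.6205775737762451 -0.12426497787237167 0.026924362406134605
[ 0.28538534 -0.58752383  0.38471925] [-0.22133839 -0.08029507 -0.97188581]
```

The top view shows the larger light-blue cup over the bottle at (272,257), which is (329,280) in the side view. The decoys are a small blue cup at (225,240) and a pink cup at (319,211). The carton is at (457,261), the timer at (405,211) and the iodine bottle at (195,268). The cup's centre is about (0.507, -0.031), so I'll move above it.

```bash
python3 -m pendant '[[9.5,[4.4,-4.3,-3.7],0],[9.5,[8.8,-8.7,-3.7],0],[9.5,[13.3,-13,-3.7],0],[9.5,[17.7,-17.4,-3.7],0],[9.5,[22.1,-21.7,-3.7],0],[9.5,[26.6,-26,-3.7],0],[9.5,[31,-30.4,-3.7],0],[9.5,[35.4,-34.7,-3.7],0],[9.5,[40,-39,-3.7],0],[9.5,[44.3,-43.4,-3.7],0]]'; python3 -m pendant '[[9.5,[0,0,0],0],[9.5,[0,0,0],0]]'
cat > w.py <<'E'
from h import *
import sys
from scipy.spatial.transform import Rotation as R
def look(name,label,z):
    o=ctrl.observe();m=ctrl.camera_model("wrist");im,d=ctrl.read_camera("wrist")
    cv2.imwrite(f"pics/{name}.png",im[:,:,::-1])
    Rm=R.from_quat(o["ee_rot"]).as_matrix()
    print("tcp",o["ee_pos"].round(4),"Rx",Rm[:,0].round(3),"t",o["clock"],"q6",o["q"][5].round(2))
    for r in ctrl.trace("wrist",label):
        P=cloud(m,d,r["region"]); zt=np.percentile(P[:,2],90)
        top=(d>0)&r["region"]; v,u=np.nonzero(top)
        W=world(0,m,np.c_[u,v],depth=d[v,u]); k=abs(W[:,2]-zt)<.005
        (a,b),rad=cv2.minEnclosingCircle(np.c_[u,v][k].astype(np.float32))
        c=world(0,m,[[a,b]],z=zt)[0]
        print(label,round(r["p"],2),np.round(r["xy"]),"top z",zt.round(4),"centre",c.round(4),"with text z",world(0,m,[[a,b]],z=z)[0].round(4),"tool d",(Rm.T@(c-o["ee_pos"])*100).round(2))
    return o,m,im,d
E
python3 -c "
from w import *
look('w1','measuring_cup',.127)"
```

```text
clock: 2.15
ee_pos: [0.4892, -0.0521, 0.2521]
ee_rot: [0.985, 0.175, 0.001, 0.0]
contact_force: [0.0, -0.4, 0.9]
opening: 0.996
finger_force: 0.0
clock: 2.4
ee_pos: [0.4884, -0.054, 0.2516]
ee_rot: [0.985, 0.175, -0.0, 0.0]
contact_force: [-0.6, -0.7, 1.8]
opening: 0.999
finger_force: 0.0
tcp [ 0.4884 -0.054   0.2516] Rx [ 0.938  0.345 -0.   ] t 2.4 q6 1.0
measuring_cup 0.93 [307. 197.] top z 0.1279 centre [ 0.5088 -0.0307  0.1279] with text z [ 0.5087 -0.0307  0.127 ] tool d [ 2.72 -1.48 12.37]
measuring_cup 0.89 [453. 103.] top z 0.0379 centre [ 0.6214 -0.1246  0.0379] with text z [ 0.6048 -0.1029  0.127 ] tool d [10.05 11.21 21.37]
measuring_cup 0.72 [215.  83.] top z 0.0269 centre [0.5638 0.0814 0.0269] with text z [0.5603 0.0529 0.127 ] tool d [ 11.76 -10.11  22.46]
```

View pics/w1.png

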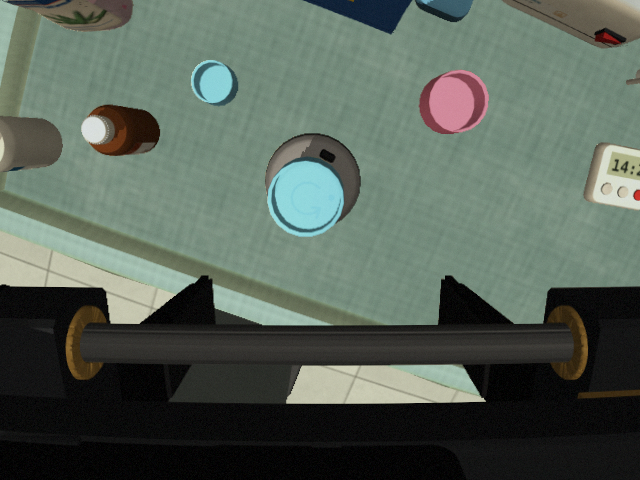

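The blue cup is at (306,198), centred at (0.509, -0.031) with its top at 0.128 m. That agrees with the top camera, so I'll descend and grip it.

```bash
python3 -m pendant '[[9.5,[2.7,-1.5,3],0],[9.5,[2.7,-1.5,7],0],[9.5,[2.7,-1.5,11],0],[9.5,[2.7,-1.5,14],0],[9.5,[2.7,-1.5,15.7],0],[9.5,[2.7,-1.5,15.7],0]]'; python3 -m pendant '[[5,[0,0,0],0],[5,[0,0,0],0],[5,[0,0,0],0],[5,[0,0,0],0],[5,[0,0,0],0]]' 8
```

```text
clock: 3.25
ee_pos: [0.5078, -0.0315, 0.0937]
ee_rot: [0.985, 0.174, -0.001, -0.0]
contact_force: [0.8, 0.5, -0.8]
opening: 1.001
finger_force: 0.0
clock: 3.88
ee_pos: [0.5088, -0.0306, 0.0948]
ee_rot: [0.985, 0.175, 0.0, 0.0]
contact_force: [0.7, 0.6, 0.1]
opening: 0.569
finger_force: 8.0
```

```bash
python3 -m pendant '[[5,[0,0,-2],0],[5,[0,0,-5],0],[5,[0,0,-7],0],[5,[-2,4,-7],0],[5,[-4,8,-7],0],[5,[-6,13,-7],0],[5,[-6.7,15.7,-7],0],[5,[-6.7,15.7,-6],0],[5,[-6.7,15.7,-2],0]]'; python3 -m pendant '[[5,[0,0,4],0],[5,[0,0,7],0],[5,[0,0,9.5],0],[5,[0,0,10.5],0],[5,[0,0,10.9],0],[5,[0,0,10.9],0]]'; python3 -m pendant '[[5,[0,0,0],0],[5,[0,0,0],0]]'
```

```text
clock: 5.0
ee_pos: [0.5017, -0.2016, 0.1164]
ee_rot: [0.985, 0.175, 0.002, 0.001]
contact_force: [-0.4, -0.1, -0.6]
opening: 0.569
finger_force: 8.0
clock: 5.75
ee_pos: [0.5004, -0.201, 0.0063]
ee_rot: [0.985, 0.175, 0.0, 0.0]
contact_force: [0.4, -0.6, -0.4]
opening: 0.568
finger_force: 8.0
clock: 6.0
ee_pos: [0.5005, -0.2014, 0.0065]
ee_rot: [0.985, 0.175, 0.001, 0.0]
contact_force: [-0.7, 0.5, -0.4]
opening: 0.565
finger_force: 8.0
```

```bash
python3 -m pendant '[[5,[0,0,0.1],0],[5,[0,0,0.1],0],[9.5,[0,0,0.1],0],[9.5,[0,0,0.1],0],[9.5,[0,0,0.1],0],[9.5,[0,0,0.1],0]]'; python3 -m pendant '[[9.5,[0,0,-1],0],[9.5,[0,0,-4],0],[9.5,[0,0,-9],0],[9.5,[0,0,-15],0],[9.5,[0,0,-20],0],[9.5,[1,-3,-24],0],[9.5,[2,-7,-24],0],[9.5,[3.7,-12,-24],0],[9.5,[3.7,-14,-24],0],[9.5,[3.7,-14,-24],0]]'; python3 -m pendant '[[9.5,[0,0,0],0],[9.5,[0,0,0],0]]'
python3 -c "
from w import *
look('w2','safety_cap',.124)
o,m,im,d=look('w2','measuring_cup',.037)
for r in ctrl.boxes_of('wrist','cap_mark'): print(r, world(0,m,[r['xy']],z=.124))
im,d=ctrl.read_camera('top');m=ctrl.camera_model('top')
for r in ctrl.trace('top','measuring_cup'):
    P=cloud(m,d,r['region']);print(r['p'],np.median(P,0),np.percentile(P,98,0)[2])
"
```

```text
clock: 6.75
ee_pos: [0.4998, -0.2011, 0.0046]
ee_rot: [0.985, 0.175, -0.0, -0.0]
contact_force: [-0.8, -0.2, 0.5]
opening: 0.934
finger_force: 0.0
clock: 8.0
ee_pos: [0.4861, -0.0563, 0.2451]
ee_rot: [0.984, 0.176, 0.0, 0.0]
contact_force: [-0.1, -0.5, -0.3]
opening: 0.997
finger_force: 0.0
clock: 8.25
ee_pos: [0.4865, -0.058, 0.2446]
ee_rot: [0.985, 0.174, -0.0, 0.0]
contact_force: [-0.2, 0.3, -0.1]
opening: 0.999
finger_force: 0.0
tcp [ 0.4865 -0.058   0.2446] Rx [ 0.939  0.343 -0.   ] t 8.25 q6 0.99
safety_cap 0.97 [302. 193.] top z 0.125 centre [ 0.5089 -0.0311  0.125 ] with text z [ 0.5087 -0.0311  0.124 ] tool d [ 3.03 -1.76 11.95]
tcp [ 0.4865 -0.0578  0.2445] Rx [ 0.939  0.343 -0.   ] t 8.35 q6 0.99
measuring_cup 0.81 [209.  79.] top z 0.0269 centre [0.5643 0.0808 0.0269] with text z [0.5639 0.0778 0.037 ] tool d [ 12.08 -10.34  21.76]
measuring_cup 0.57 [452.  95.] top z 0.0379 centre [ 0.6215 -0.1243  0.0379] with text z [ 0.6217 -0.1245  0.037 ] tool d [10.41 10.88 20.66]
{'xy': [301.0, 191.8], 'p': 0.95} [[ 0.51046593 -0.03049775  0.124     ]]
0.71 [ 0.49853351 -0.20105688  0.03665174] 0.04277863131512113
0.53 [ 0.62846754 -0.13684543  0.03683332] 0.041744460249368225
```

View pics/w2.png

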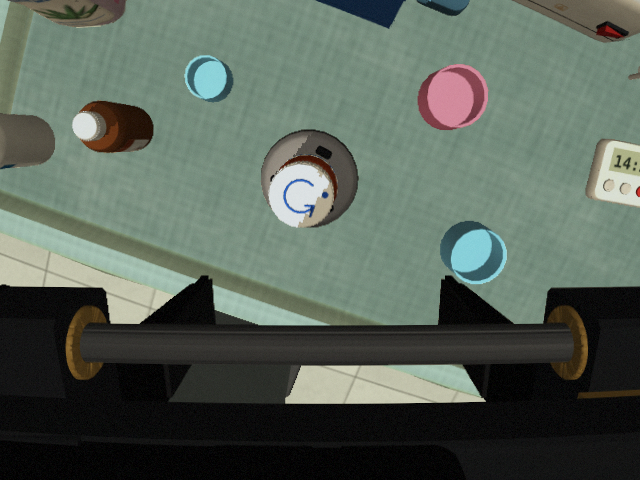

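The cap's blue dot is at (325,195) and the cap centre at (302,193), so the dot points along tool +y. The cup stands free at (473,252). I'll check that it's level, and grip the cap.

```bash
python3 - <<'E'
from h import *
im,d=ctrl.read_camera('top');m=ctrl.camera_model('top')
r=[r for r in ctrl.trace('top','measuring_cup')]
for q in r:
    P=cloud(m,d,q['region']); 
    if abs(P[:,1].mean()+.2)>.03: continue
    c=np.median(P,0); P=P[np.hypot(*(P-c)[:,:2].T)<.02]
    A=np.c_[P[:,:2]-c[:2],np.ones(len(P))]; print(len(P),np.linalg.lstsq(A,P[:,2],rcond=None)[0], c)
E
python3 -m pendant '[[9.5,[3,-1.75,3],0],[9.5,[3,-1.75,7],0],[9.5,[3,-1.75,11],0],[9.5,[3,-1.75,14],0],[9.5,[3,-1.75,15.3],0],[9.5,[3,-1.75,15.3],0]]'; python3 -m pendant '[[3.5,[0,0,0],0],[3.5,[0,0,0],0],[3.5,[0,0,0],0],[3.5,[0,0,0],0],[3.5,[0,0,0],0],[3.5,[0,0,0],0]]' 45
```

```text
272 [-0.03093803  0.01295495  0.03668623] [ 0.49827513 -0.20083718  0.03641043]
clock: 9.45
ee_pos: [0.5082, -0.0301, 0.0912]
ee_rot: [0.985, 0.175, -0.001, -0.0]
contact_force: [0.7, 0.1, -1.4]
opening: 0.999
finger_force: 0.0
clock: 10.2
ee_pos: [0.5086, -0.0306, 0.0917]
ee_rot: [0.985, 0.175, -0.0, 0.001]
contact_force: [0.5, -1.4, -1.3]
opening: 0.456
finger_force: 45.0
```

```bash
python3 -m pendant '[[3.5,[0,0,0.2],0],[3.5,[0,0,0.4],0],[3.5,[0,0,0.6],0],[3.5,[0,0,0.65],0],[3.5,[0,0,0.65],0],[3.5,[0,0,0.65],0]]'
```

```text
clock: 10.95
ee_pos: [0.5088, -0.0306, 0.0865]
ee_rot: [0.985, 0.175, -0.0, 0.0]
contact_force: [-3.6, -3.1, 7.2]
opening: 0.456
finger_force: 45.0
```

About 8.5 N is consistent with roughly 6 mm of travel. Turning anticlockwise, which is a negative twist with the tool pointing down.

```bash
python3 -m pendant '[[3.5,[0,0,0],-10],[3.5,[0,0,0],-20],[3.5,[0,0,0],-30],[3.5,[0,0,0],-40],[3.5,[0,0,0],-50],[3.5,[0,0,0],-60],[3.5,[0,0,0],-70],[3.5,[0,0,0],-80],[3.5,[0,0,0],-86],[3.5,[0,0,0],-86]]'; python3 -c "
from w import *
print(ctrl.observe()['moment'])
for c in ('top','side'):
  im,d=ctrl.read_camera(c);m=ctrl.camera_model(c)
  for r in ctrl.boxes_of(c,'cap_mark'): print(c,r,world(0,m,[r['xy']],z=.118))
"
```

```text
clock: 12.2
ee_pos: [0.5095, -0.0307, 0.0866]
ee_rot: [0.6, 0.8, 0.0, 0.001]
contact_force: [-1.6, -2.2, 6.6]
opening: 0.458
finger_force: 45.0
[-0.42006852  0.18010353  0.01002078]
top {'xy': [405.6, 211.5], 'p': 0.24} [[ 0.59678471 -0.30229152  0.118     ]]
side {'xy': [326.9, 283.4], 'p': 0.8} [[ 0.50678734 -0.01162695  0.118     ]]
```

```bash
python3 -m pendant '[[3.5,[0,0,-0.3],0],[3.5,[0,0,-0.65],0],[3.5,[0,0,-0.9],0],[3.5,[0,0,-1.2],0],[3.5,[0,0,-1.2],0]]'
```

```text
clock: 13.02
ee_pos: [0.5084, -0.0309, 0.0965]
ee_rot: [0.601, 0.799, -0.001, 0.0]
contact_force: [1.4, -4.5, -2.6]
opening: 0.46
finger_force: 45.0
```

```bash
python3 -m pendant '[[3.5,[0,0,-0.4],0],[3.5,[0,0,-0.8],0],[3.5,[0,0,-1.2],0],[3.5,[0,0,-1.2],0]]'; python3 -m pendant '[[3.5,[0,0,-2],0],[3.5,[0,0,-4],0],[3.5,[0,0,-5.5],0],[3.5,[0,0,-5.5],0],[3.5,[0,0,-5.5],0],[3.5,[0,0,-5.5],0]]'
python3 -c "
from w import *
im,d=ctrl.read_camera('side');cv2.imwrite('pics/s3.png',cv2.resize(im[180:420,200:520,::-1],None,fx=2.5,fy=2.5))
m=ctrl.camera_model('side')
for r in ctrl.trace('side','safety_cap'):
  P=cloud(m,d,r['region']);print(r['p'],r['xy'],np.median(P,0),np.percentile(P,[2,98],0))
"
```

```text
clock: 13.52
ee_pos: [0.5085, -0.0298, 0.1093]
ee_rot: [0.601, 0.8, 0.0, -0.0]
contact_force: [-0.3, 0.3, -0.2]
opening: 0.461
finger_force: 45.0
clock: 14.28
ee_pos: [0.5079, -0.0301, 0.1631]
ee_rot: [0.601, 0.799, -0.0, -0.001]
contact_force: [-0.1, -0.0, 0.0]
opening: 0.457
finger_force: 45.0
0.32 [329.4, 276.1] [ 0.5082685  -0.0288693   0.11846086] [[ 0.50096547 -0.03845471  0.11417972]
 [ 0.51540976 -0.02288995  0.12046152]]
```

View pics/s3.png

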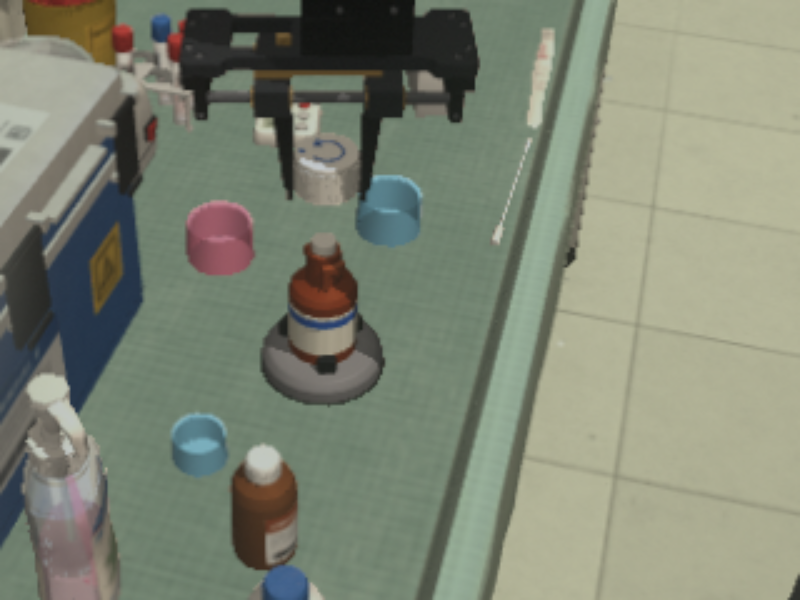

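The cap hangs level between the fingers at crop pixel (327,165), about 7 cm above its seat over the open bottle. The blue cup stands at (390,210), and depth shows its closed end up, flat at 0.037 m. Nothing else appears to have moved, so I'll hand in.

```bash
python3 -c "
from bench import ctrl
print(ctrl.observe()['ee_pos']);print(ctrl.hand_in())"
```

```text
[ 0.50802212 -0.03009856  0.16331296]
the job is handed in; nothing more can be done
None
```

The job is handed in, with no verdict returned: the measuring cup stands mouth-down about 17 cm from the bottle, and the safety cap was pressed, turned about 86° anticlockwise and lifted off. The gripper holds it level about 7 cm above its seat.

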